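Gauge a glass shaker: go gap, then no-go gap

TASK

Check that the small glass shaker has the right size for the seasoning rack. Set it down on the plate on the robot's side of the gate with the wide gap and slide it upright along the plate, through the gap and out behind the jaws; then set it on the plate on the robot's side of the gate with the narrow gap and push it against that gap, which must stop it. Leave it standing there, up against the narrow gap.

Things in the scene. Friction and masses are not known exactly. Their poses are not given: they have to be found in the camera images.
- shaker: small shaker, clear glass with a grey domed cap, the slimmest upright thing, at the left beside a stack of paper cups and a food tin. Loose, 90 mm tall, 0.1 kg; body 44 mm in diameter up to 66 mm height, narrowing to the cap, 34 mm in diameter from 74 to 90 mm. Origin: centre of its underside; z is its axis, up; any yaw. (Keep clear of the tall blower right of the freezer.)
- wide_jaws: gate with the wide gap: two upright dark steel jaws, each 40 mm deep (x), 12 mm thick, tops at z = 46 mm, fixed on a steel plate 160 (x) x 140 (y) x 6 mm on the freezer lid. Origin: mid-gap at lid level; plate top z = 6 mm; jaw faces at x = -20 and +20 mm. x runs through the gap, away from the robot. May be the left or right gate, a little turned. Gap 64 mm: the shaker passes.
- narrow_jaws: gate with the narrow gap: two upright dark steel jaws, each 40 mm deep (x), 12 mm thick, tops at z = 46 mm, fixed on a steel plate 160 (x) x 140 (y) x 6 mm on the freezer lid. Origin: mid-gap at lid level; plate top z = 6 mm; jaw faces at x = -20 and +20 mm. x runs through the gap, away from the robot. May be the left or right gate, a little turned. Gap 30 mm: stops the shaker with its axis at x = -36 mm.
Things that resemble listed ones, but are neither listed nor needed, are in the scene too. What is shaped like the shaker but pink is not meant.

How it is judged (in metres and radians):
On the way, in this order (a step that is already met when the one before it is completed fails the run):
1. the shaker stands low on the plate on the robot's side of the wide gap (x of shaker in the frame of wide_jaws between -0.09 and -0.042 m and y of shaker in the frame of wide_jaws between -0.035 and 0.035 m and z of shaker in the frame of wide_jaws below 0.02 m and angle between shaker's own z axis and vertical below 0.17 rad).
2. it is between the wide gate's jaws, upright, its foot less than 14 mm above the plate (x of shaker in the frame of wide_jaws between -0.014 and 0.014 m and y of shaker in the frame of wide_jaws between -0.016 and 0.016 m and z of shaker in the frame of wide_jaws below 0.02 m and angle between shaker's own z axis and vertical below 0.17 rad).
3. it has come out behind the wide gate's jaws, still low on the plate (x of shaker in the frame of wide_jaws between 0.042 and 0.1 m and y of shaker in the frame of wide_jaws between -0.035 and 0.035 m and z of shaker in the frame of wide_jaws below 0.02 m and angle between shaker's own z axis and vertical below 0.17 rad).
4. it is pushed from the robot's side against the narrow gate's jaws, low on the plate, and stopped by them (x of shaker in the frame of narrow_jaws between -0.05 and -0.025 m and y of shaker in the frame of narrow_jaws between -0.014 and 0.014 m and z of shaker in the frame of narrow_jaws below 0.02 m and angle between shaker's own z axis and vertical below 0.17 rad and contact force between shaker and narrow_jaws above 1 N), for 0.1 s.
At the end, for the whole second after the job is handed in: The shaker stands released, at rest and upright (within 10 degrees) on the narrow gate's plate on the robot's side, its axis 25 to 55 mm in front of the middle of the gap (stopped by the jaws it is at 36 mm) and within 16 mm of the gap's centre line (x of shaker in the frame of narrow_jaws between -0.055 and -0.025 m and y of shaker in the frame of narrow_jaws between -0.016 and 0.016 m and z of shaker in the frame of narrow_jaws below 0.012 m and angle between shaker's own z axis and vertical below 0.17 rad and linear speed of shaker below 0.02 m/s); the robot touches nothing.
It also fails if it takes over 51 s, if anything falls off the work surface, if the arm or the gripper's body presses on something with over 40 N, if the wrist force passes 120 N, or if a joint passes its speed limit or range.

ROBOT

A 6-joint arm with a two-finger parallel gripper is mounted at the origin on a cart in front of the work surface, level with it; the furniture and walls round the work are solid. World frame = base frame: x ahead of the robot, y to its left, z up, the work surface at z = 0. Lengths are in m, angles in degrees, forces in N, time in s.
With the tool pointing down it reaches from about 0.35 to 0.875 m from the base axis. Payload 4.2 kg.
Tool frame: the origin (TCP) lies at the very end of the fingers, on their centre line; the grasp point (between the pads) lies 19 mm behind it (r.grip_point_offset is the distance from the TCP to the grasp point, in m); z points along the fingers, y is the line along which they close (so a half turn about z gives the same grasp; the last joint's range is limited). The gripper opens to 87 mm and grips with 3 to 60 N. Pads are 19 mm wide; open, the fingers measure 117 mm over their backs; the gripper's body (75 mm by 190 mm) begins 51 mm behind the grasp point.
Start: joints at [89.416, 22.042, 0.453, 0, -68.411, -14.817], TCP at [0.166, 0.603, 0.223] pointing down, gripper open.
Joint ranges: [-179.83, 179.83], [-69.29, 118.12], [-61.27, 80.66], [-181.25, 117.63], [-171.15, -9.14], [-177.46, 177.46]. Speed limits (degrees/s): [159.86, 159.86, 180, 180, 180, 180].

INTERFACE

Orientations are given as a 3x3 rotation matrix whose columns are the frame's x, y, z axes.
In Python, from station import r gives the robot as it stands.
- The arm moves only by the tool move_arm, never from a script. Its argument "series" is a list of rows, each a list of 3 entries, a list of its own where there are three numbers: the turn, a rotation vector about the tool's x, y, z as a fraction of full scale, then the shift along the tool's x, y, z as a fraction of full scale, then the opening, from 0 (shut) to 1 (fully open). A call has 1 to 12 rows; each row shifts and turns the commanded pose from where the row before left it, along the tool's axes as they then stand; what a row does not reach is not made up. Full scale, the value 1, is 0.5 m for a shift and 0.1 rad for a turn. A row lasts 1/10 s, in which the tool goes at most 50 mm and 8.59 degrees, less where a joint would pass 70% of its speed; a pose out of reach is approached as far as the arm can. A call with a number of a shift or a turn outside -1 to 1 is refused whole. A call with a gripper value outside its range is refused whole. The fingers move at their own pace and stop on an object; the grip force is fixed at half the most. Time passes only in rows, so rows that do not move let the fingers close. It gives the time, the measured TCP pose, the force, the opening and the grip force at its end, in the units of the state.
- r.sense(): the state, without advancing time (a new reading comes with each control period).
- r.capture(name): name is "scene" or "side" or "wrist"; returns a dict with "img" (400x640x3 uint8, red, green, blue), "fx", "fy", "cx", "cy" (pixels), "origin" and "orientation" of the camera in the world. Camera axes: x right, y up, looking along -z (the intrinsics and any distortion apply to the point x, -y, -z); pixel columns grow to the right and rows downward; lengths in m; the calibration is good to about 2 mm. A picture is of the moment at which its call begins. There is no depth.
- r.finish_job(): hands the job in; it is judged then, once.
Trained networks look in the newest picture that a camera, given by its name, has taken for a name from the list of things; names that differ only in an ending like _2 or _b are one class to them, and where a whole thing is asked for, a point or a joint stands for the part that bears it (a point fixed in the world has none). Each returns a list of dicts, best first, with "score" (0 to 1); they miss things now and then, are a little off and sometimes report something else, mostly with a low value. They report only what shows in the picture. A call takes as long as a camera call. They do not tell look-alikes from the thing itself.
- r.cut_out(target, camera): "pixels" (400x640 bool, what is visible of it) and "centre" ([column, row] in pixels, amid what is visible of it).
- r.pinpoint(target, camera): "centre" ([column, row] in pixels: a listed point, or the origin of a listed thing).
The state is a dict: "time_s": time; "joints": joint angles; "joint_velocities": joint speeds; "effort": joint torques, N m; "tcp_pos": TCP position; "ee_rot": TCP orientation; "wrist_force": force on the tool from outside, world axes, zero at the start; "moment": the same for the moment, N m; "gripper_width": opening from 0.0 (shut) to 1.0 (fully open); "gripper_force": force on a finger pad.
Only numpy, scipy, OpenCV 4.12 (cv2) and the standard library are available. Lean on these libraries where they do the work, as an engineer would, in place of code of your own. Each camera call takes 0.05 s, during which the arm holds its last target. There are 200 camera calls.

## Working session

There is one attempt and no reset: what is moved stays moved. The work goes in short steps, Python scripts to look and compute and a tool call to move; the robot and the scene stay as the last step left them, time stands still between calls to the robot, and variables do not carry over. Pictures are saved under pics/ and viewed, at most 10 in all, crops included, and the job is handed in when it is done.

Besides the shell and the picture viewer there is one more tool, called after ">>>" as name(argument=value, ...) on one line, values as JSON. move_arm: Moves the arm, as the interface text tells. Its arguments: {"type":"object","properties":{"series":{"type":"array"}},"required":["series"]}

```bash
ls; mkdir -p pics
cat > h.py <<'E'
from station import r
import numpy as np, cv2
def cap(n,fn=None):
    c=r.capture(n)
    if fn: cv2.imwrite('pics/'+fn,cv2.cvtColor(c['img'],cv2.COLOR_RGB2BGR))
    return c
def ray(c,p):
    d=np.array([(p[0]-c['cx'])/c['fx'],-(p[1]-c['cy'])/c['fy'],-1.0])
    return np.array(c['origin']),np.array(c['orientation'])@d
def onz(c,p,z):
    o,d=ray(c,p); return o+d*(z-o[2])/d[2]
def proj(c,P):
    q=np.array(c['orientation']).T@(np.array(P)-c['origin'])
    return [c['cx']+c['fx']*q[0]/-q[2], c['cy']-c['fy']*q[1]/-q[2]]
E
python3 - <<'E'
from h import *
for n in ['scene','side','wrist']:
    c=cap(n,n+'1.png'); print(n,{k:np.round(v,3).tolist() if not isinstance(v,str) else v for k,v in c.items() if k!='img'})
    for t in ['shaker','wide_jaws','narrow_jaws']:
        for d in r.pinpoint(t,n)[:4]: print(' pin',t,round(d['score'],2),np.round(d['centre']),np.round(onz(c,d['centre'],0),3))
        for d in r.cut_out(t,n)[:4]: print(' cut',t,round(d['score'],2),np.round(d['centre']),d['pixels'].sum())
s=r.sense(); print(s)
E
```

```text
pics
scene {'fx': 398.66, 'fy': 398.66, 'cx': 322.762, 'cy': 200.536, 'origin': [-0.187, 0.56, 0.413], 'orientation': [[-0.576, 0.359, -0.734], [-0.818, -0.243, 0.522], [0.009, 0.901, 0.434]]}
 pin shaker 0.87 [244. 255.] [0.406 0.318 0.   ]
 pin shaker 0.73 [242. 284.] [0.327 0.359 0.   ]
 cut shaker 0.68 [235. 263.] 1217
 cut shaker 0.63 [248. 230.] 790
 pin wide_jaws 0.75 [378. 173.] [ 0.572 -0.167  0.   ]
 cut wide_jaws 0.84 [377. 166.] 451
 pin narrow_jaws 0.69 [330. 192.] [ 0.546  0.019 -0.   ]
 cut narrow_jaws 0.67 [328. 185.] 531
side {'fx': 424.724, 'fy': 424.724, 'cx': 327.523, 'cy': 201.149, 'origin': [0.321, -0.86, 0.54], 'orientation': [[0.99, 0.048, -0.129], [-0.137, 0.459, -0.878], [0.017, 0.887, 0.461]]}
 pin shaker 0.9 [275. 178.] [0.334 0.337 0.   ]
 pin shaker 0.87 [300. 179.] [0.41 0.32 0.  ]
 cut shaker 0.75 [276. 164.] 365
 cut shaker 0.56 [301. 171.] 374
 pin wide_jaws 0.88 [389. 273.] [ 0.556 -0.167  0.   ]
 cut wide_jaws 0.68 [392. 272.] 843
 pin narrow_jaws 0.92 [359. 229.] [0.528 0.013 0.   ]
 cut narrow_jaws 0.95 [359. 223.] 469
 cut narrow_jaws 0.31 [391.
[... 317 characters left out ...]
121834e+01, -1.48158331e+01]), 'joint_velocities': array([-0.03217688, -0.01448648,  0.00975783, -0.00062435, -0.04831253,
        0.0633408 ]), 'effort': array([ 4.76222249e-04, -3.90480530e+01,  1.87627798e+01,  4.22435358e+00,
        1.54688914e-02, -3.24524262e-05]), 'tcp_pos': array([0.16595923, 0.60254632, 0.22255278]), 'ee_rot': array([[ 9.64091989e-01, -2.65568515e-01, -8.43601814e-07],
       [-2.65568515e-01, -9.64091989e-01, -9.64889899e-06],
       [ 1.74913402e-06,  9.52646030e-06, -1.00000000e+00]]), 'wrist_force': array([-0.41148972, -0.35481685, -0.62761107]), 'moment': array([ 0.02151091, -0.01378793,  0.02084138]), 'gripper_force': 0.0, 'gripper_width': 1.0020175987541047}
```

Run:
```python
import cv2,numpy as np
a=cv2.imread('pics/scene1.png');b=cv2.imread('pics/side1.png')
cv2.imwrite('pics/m1.png',np.vstack([cv2.resize(a[110:320,160:460],(800,560),interpolation=3)]))
cv2.imwrite('pics/m2.png',cv2.resize(b[110:330,200:500],(800,587),interpolation=3))
```

```text
(no output)
```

View pics/m1.png

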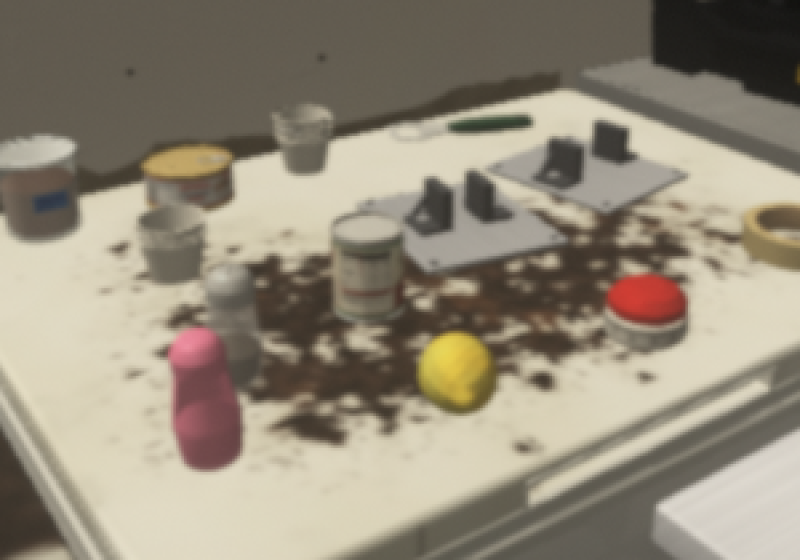

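View pics/m2.png

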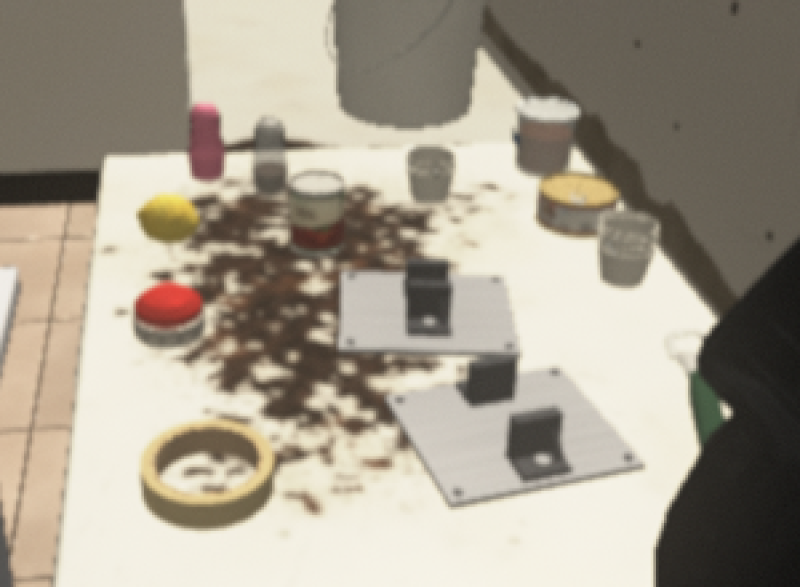

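Glass shaker candidates: the clear one at scene pixel (247,232), the pink one at (238,268) and the paper cups at (225,202) and (274,162). I choose the clear one with the grey cap. The wide gate is on the right (side ≈(389,273)) and the narrow one on the left (side ≈(359,229)).

```bash
cat > gates.py <<'E'
from h import *
from scipy.optimize import least_squares
c=r.capture('side'); s=r.capture('scene')
def f(u,v): return [200+u*300/800,110+v*220/587]
def g(u,v): return [160+u*300/800,110+v*210/560]
tip={'wide':[(388,397),(557,370),(644,466),(455,505)],'narrow':[(340,270),(508,277),(520,352),(337,350)]}
loc=np.array([(-.08,.07),(.08,.07),(.08,-.07),(-.08,-.07)])
for k,p in tip.items():
    P=np.array([onz(c,f(*q),.006)[:2] for q in p])
    def res(x):
        R=np.array([[np.cos(x[2]),-np.sin(x[2])],[np.sin(x[2]),np.cos(x[2])]])
        return (loc@R.T+x[:2]-P).ravel()
    x=least_squares(res,[*P.mean(0),0]).x
    print(k,np.round(x[:2],4),'yaw deg',np.degrees(x[2]).round(1),'res mm',(res(x)*1e3).round(1))
# scene corners check
for q in [(607,210),(686,175),(432,270),(565,240)]: print(np.round(onz(s,g(*q),.006),3))
print('tin',onz(s,g(368,312),0),onz(c,f(316,250),0))
print('lemon, red',onz(s,g(458,405),0),onz(s,g(645,340),0),'cup',onz(s,g(172,278),0))
for n,cc in(('scene',s),('side',c)):
    print(n,'shaker mid at',np.round(proj(cc,[.408,.319,0])),np.round(proj(cc,[.408,.319,.09])))
E
python3 gates.py
python3 - <<'E'
import cv2,numpy as np
a=cv2.imread('pics/scene1.png');b=cv2.imread('pics/side1.png')
cv2.imwrite('pics/m3.png',np.hstack([cv2.resize(a[195:295,210:320],(396,360),interpolation=2),cv2.resize(b[140:210,260:337],(396,360),interpolation=2)]))
E
```

```text
wide [ 0.5594 -0.1705] yaw deg 9.8 res mm [-3.6 -0.2  4.8  4.6  2.9 -1.6 -4.1 -2.8]
narrow [0.5311 0.0169] yaw deg -9.6 res mm [ 1.1 -1.7 -1.7  3.1  0.4 -3.6  0.1  2.2]
[ 0.467 -0.105  0.006]
[ 0.487 -0.233  0.006]
[0.459 0.103 0.006]
[ 0.44  -0.028  0.006]
tin [0.43762115 0.17944594 0.        ] [0.4456666  0.15637146 0.        ]
lemon, red [0.29449684 0.19676793 0.        ] [0.28377863 0.02961446 0.        ] cup [ 5.78141215e-01  2.83827095e-01 -5.55111512e-17]
scene shaker mid at [243. 254.] [239. 211.]
side shaker mid at [300. 180.] [300. 152.]
```

View pics/m3.png

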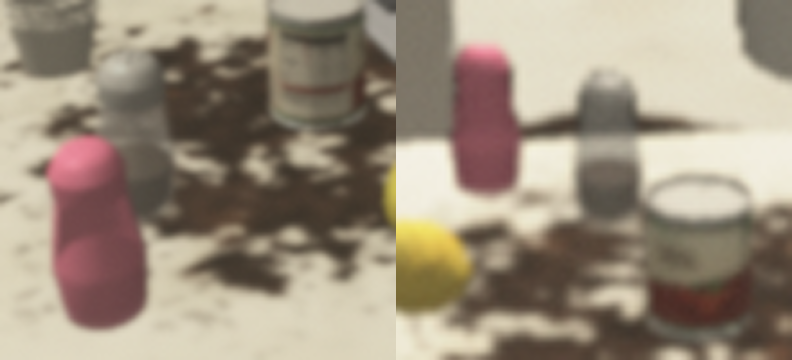

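The crop shows the clear shaker with its grey domed cap right of the pink one (left crop (135,130), right crop (607,140)). The tin stands clear of it.

>>> move_arm(series=[[[0,0,0],[0.077,0.052,0],1],[[0,0,0],[0.077,0.052,0],1],[[0,0,0],[0.077,0.052,0],1],[[0,0,0],[0.077,0.052,0],1],[[0,0,0],[0.077,0.052,0],1],[[0,0,0],[0.077,0.052,0],1],[[0,0,0],[0.077,0.052,0],1],[[0,0,0],[0.077,0.052,0],1],[[0,0,0],[0,0,0],1]])

```text
time_s: 2.05
tcp_pos: [0.4099, 0.3165, 0.2228]
ee_rot: [[0.962, -0.272, 0.0], [-0.272, -0.962, -0.001], [0.0, 0.001, -1.0]]
wrist_force: [0.3, -0.1, 0.3]
gripper_width: 0.998
gripper_force: 0.0
```

Run:
```python
from h import *
s=r.sense(); print(s['tcp_pos'],s['ee_rot'].round(3).tolist(),s['time_s'])
c=cap('wrist','w2.png')
for d in r.pinpoint('shaker','wrist')[:3]: print(round(d['score'],2),np.round(d['centre']),np.round(onz(c,d['centre'],0),4))
for d in r.cut_out('shaker','wrist')[:3]: print('cut',round(d['score'],2),np.round(d['centre']),d['pixels'].sum(),np.round(onz(c,d['centre'],.045),4))
print('exp',proj(c,[.408,.319,0]),proj(c,[.408,.319,.09]))
```

```text
[0.40991282 0.31652368 0.22275302] [[0.962, -0.272, 0.0], [-0.272, -0.962, -0.001], [0.0, 0.001, -1.0]] 2.05
0.91 [324. 172.] [0.4113 0.3092 0.    ]
0.84 [305. 234.] [0.3388 0.3555 0.    ]
cut 0.58 [329. 178.] 1277 [0.4109 0.3043 0.045 ]
cut 0.56 [301. 239.] 1102 [0.3496 0.3544 0.045 ]
exp [np.float64(316.8938042559276), np.float64(176.19218545334888)] [np.float64(316.3534832151825), np.float64(193.1099940270011)]
```

View pics/w2.png

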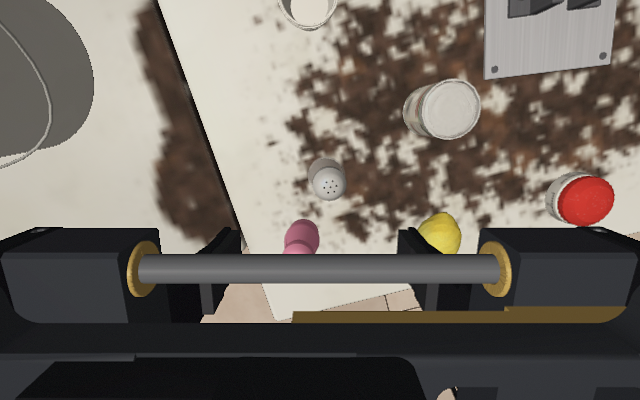

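Run:
```python
from h import *
s=r.sense(); c=r.capture('wrist')
R=s['ee_rot']
for p,z in[((329,185),.088),((324,172),0),((324,168),.004)]:
    P=onz(c,p,z); print(P.round(4), (R.T@(P-s['tcp_pos'])).round(4))
print(proj(c,s['tcp_pos']))
# gate corners in view (plate top)
for p in [(489,78),(609,65)]: print(onz(c,p,.006).round(4))
```

```text
[0.4099 0.3089 0.088 ] [0.0051 0.0104 0.1347]
[0.4086 0.3129 0.    ] [0.0027 0.0069 0.2227]
[0.4141 0.3115 0.004 ] [0.0084 0.0068 0.2187]
[np.float64(317.8527040056999), np.float64(244.48036053201744)]
[0.4639 0.1031 0.006 ]
[ 0.4416 -0.029   0.006 ]
```

Looking straight down, the cap is at (329,184) and the foot near (324,172). This puts the shaker about 4 mm in x and 9 mm in y from the tool axis, so I descend and grip.

>>> move_arm(series=[[[0,0,0],[0.008,0.017,0.05],1],[[0,0,0],[0,0,0.08],1],[[0,0,0],[0,0,0.08],1],[[0,0,0],[0,0,0.08],1],[[0,0,0],[0,0,0.07],1],[[0,0,0],[0,0,0],0],[[0,0,0],[0,0,0],0],[[0,0,0],[0,0,0],0],[[0,0,0],[0,0,0],0],[[0,0,0],[0,0,0],0]])

```text
time_s: 3.25
tcp_pos: [0.4098, 0.3119, 0.0442]
ee_rot: [[0.964, -0.265, 0.002], [-0.265, -0.964, 0.003], [0.001, -0.003, -1.0]]
wrist_force: [-0.8, 0.1, 0.0]
gripper_width: 0.63
gripper_force: 0.0
```

>>> move_arm(series=[[[0,0,0],[0,0,0],0],[[0,0,0],[0,0,0],0],[[0,0,0],[0,0,0],0],[[0,0,0],[0,0,0],0],[[0,0,0],[0,0,0],0],[[0,0,0],[0,0,0],0]])

```text
time_s: 3.85
tcp_pos: [0.4094, 0.311, 0.0429]
ee_rot: [[0.964, -0.265, 0.0], [-0.265, -0.964, -0.0], [0.0, -0.0, -1.0]]
wrist_force: [-0.8, -1.9, 3.8]
gripper_width: 0.422
gripper_force: 30.0
```

Run:
```python
from h import *
c=cap('wrist','w3.png'); s=r.sense();print(s['tcp_pos'],s['gripper_width']*87,s['gripper_force'],s['wrist_force'])
cv2.imwrite('pics/w3c.png',cv2.resize(cv2.imread('pics/w3.png')[120:330,160:480],(640,420)))
```

```text
[0.40938784 0.31095493 0.04287939] 36.55748075131752 30.015714781238216 [-0.63980496 -2.56365303  5.78578993]
```

View pics/w3c.png

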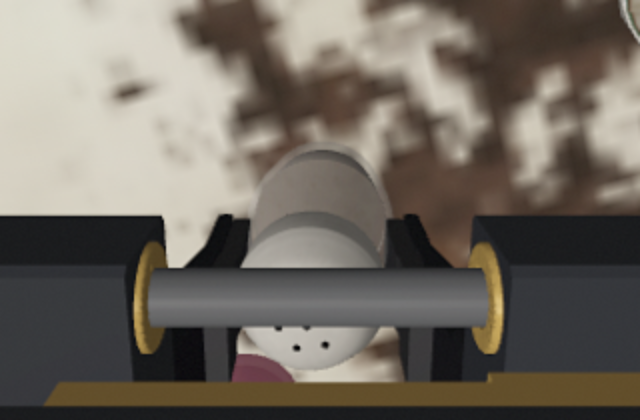

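Run:
```python
from h import *
s=r.sense(); c=r.capture('wrist'); R=s['ee_rot'];t=s['tcp_pos']
print(c['origin'],c['orientation'])
for off in (0,.01,.02):
  for z,rad in((0,.022),(.066,.022),(.09,.0),(.074,.017)):
    for sg in(1,-1): print(off,z,sg,np.round(proj(c,t+R@[off+sg*rad,0,0]+[0,0,z-t[2]])))
for d in r.pinpoint('shaker','wrist')[:2]: print(d['score'],d['centre'],R.T@(onz(c,d['centre'],0)-t))
for n in('side','scene'):
  c=r.capture(n)
  for d in r.pinpoint('shaker',n)[:2]: print(n,d['score'],d['centre'],onz(c,d['centre'],0))
```

```text
[0.4758104  0.29200586 0.20568282] [[-2.66051241e-01  9.32246298e-01  2.45221487e-01]
 [-9.63958527e-01 -2.57078580e-01 -6.85168668e-02]
 [-8.33403840e-04 -2.54612341e-01  9.67042844e-01]]
0 0 1 [318. 189.]
0 0 -1 [318. 249.]
0 0.066 1 [318. 220.]
0 0.066 -1 [318. 303.]
0 0.09 1 [318. 289.]
0 0.09 -1 [318. 289.]
0 0.074 1 [318. 237.]
0 0.074 -1 [318. 303.]
0.01 0 1 [318. 175.]
0.01 0 -1 [318. 236.]
0.01 0.066 1 [318. 200.]
0.01 0.066 -1 [318. 285.]
0.01 0.09 1 [317. 267.]
0.01 0.09 -1 [317. 267.]
0.01 0.074 1 [318. 215.]
0.01 0.074 -1 [318. 285.]
0.02 0 1 [318. 160.]
0.02 0 -1 [318. 223.]
0.02 0.066 1 [318. 179.]
0.02 0.066 -1 [318. 267.]
0.02 0.09 1 [317. 244.]
0.02 0.09 -1 [317. 244.]
0.02 0.074 1 [318. 194.]
0.02 0.074 -1 [318. 265.]
0.97 [322.5, 213.5] [0.00478102 0.00303946 0.04288058]
0.6 [285.1, 314.3] [-0.07478717 -0.02498502  0.04286009]
side 0.63 [275.2, 177.2] [0.33375982 0.34402463 0.        ]
side 0.58 [301.0, 182.3] [0.40961179 0.298911   0.        ]
scene 0.89 [247.9, 251.4] [0.41162856 0.30670721 0.        ]
scene 0.69 [236.0, 281.8] [0.3381725  0.36359828 0.        ]
```

The shaker is centred in the grip (cap around (317,265)). I lift it and check that it comes along.

>>> move_arm(series=[[[0,0,0],[0,0,-0.03],0],[[0,0,0],[0,0,-0.06],0],[[0,0,0],[0,0,-0.08],0],[[0,0,0],[0,0,-0.08],0],[[0,0,0],[0,0,0],0],[[0,0,0],[0,0,0],0]])

```text
time_s: 4.8
tcp_pos: [0.409, 0.3112, 0.1677]
ee_rot: [[0.964, -0.266, 0.0], [-0.266, -0.964, 0.002], [-0.0, -0.002, -1.0]]
wrist_force: [-0.3, -1.1, -2.9]
gripper_width: 0.423
gripper_force: 29.5
```

Run:
```python
from h import *
s=r.sense();print(s['tcp_pos'],s['gripper_width'],s['gripper_force'],s['wrist_force'],s['moment'])
a=cap('scene','s4.png');b=cap('wrist','w4.png')
t=s['tcp_pos']; 
print(np.round(proj(a,t)),np.round(proj(a,t-[0,0,.043])),np.round(proj(a,t+[0,0,.047])))
A=cv2.imread('pics/s4.png');B=cv2.imread('pics/w4.png')
cv2.imwrite('pics/m4.png',np.hstack([cv2.resize(A[120:280,180:300],(400,533),interpolation=2),cv2.resize(B[120:330,240:398],(400,533),interpolation=2)]))
```

```text
[0.4090017  0.3111904  0.16766658] 0.4233881022733066 29.505307823860676 [-0.34808063 -1.12406204 -2.94769261] [-0.01657138  0.03121941  0.01324769]
[239. 169.] [241. 192.] [237. 142.]
```

View pics/m4.png

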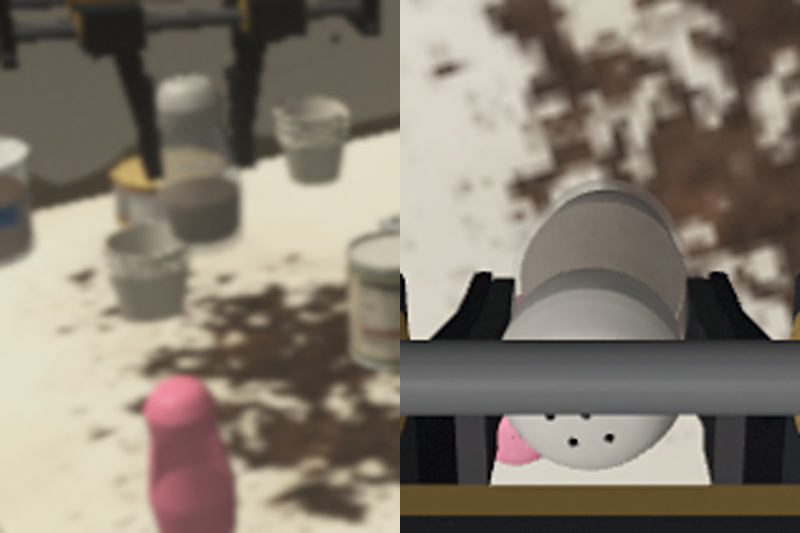

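The shaker is held upright. Its foot is at scene (240,190) and its cap at (236,143), within 2 px of the predicted positions. Now I carry it over to the robot's side of the wide gate.

>>> move_arm(series=[[[0,0,0],[0.036,0.075,-0.02],0],[[0,0,0],[0.036,0.075,-0.02],0],[[0,0,0],[0.036,0.075,0],0],[[0,0,0],[0.036,0.075,0],0],[[0,0,0],[0.036,0.075,0],0],[[0,0,0],[0.036,0.075,0],0],[[0,0,0],[0.036,0.075,0],0],[[0,0,0],[0.036,0.075,0],0],[[0,0,0],[0.036,0.075,0],0],[[0,0,0],[0.036,0.075,0],0],[[0,0,0],[0.036,0.075,0],0],[[0,0,0],[0.036,0.075,0],0]])

```text
time_s: 6.1
tcp_pos: [0.4971, -0.1818, 0.1854]
ee_rot: [[0.964, -0.266, -0.004], [-0.266, -0.964, 0.001], [-0.004, 0.0, -1.0]]
wrist_force: [0.8, 0.3, -1.7]
gripper_width: 0.426
gripper_force: 29.5
```

>>> move_arm(series=[[[0,0,0],[0,0,0],0],[[0,0,0],[0,0,0],0]])

```text
time_s: 6.3
tcp_pos: [0.4969, -0.181, 0.1852]
ee_rot: [[0.963, -0.268, -0.004], [-0.268, -0.963, 0.001], [-0.005, 0.0, -1.0]]
wrist_force: [-1.2, 0.6, -1.3]
gripper_width: 0.423
gripper_force: 29.5
```

Run:
```python
from h import *
s=r.sense(); print(s['tcp_pos'],s['ee_rot'].round(3).tolist(),s['gripper_width'],s['gripper_force'],s['time_s'])
c=cap('wrist','w5.png')
np.savez('w5.npz',**{k:v for k,v in c.items() if k!='img'})
for t in('wide_jaws','narrow_jaws'):
  for d in r.pinpoint(t,'wrist')[:2]: print(t,round(d['score'],2),np.round(d['centre']),np.round(onz(c,d['centre'],0),4))
```

```text
[ 0.49686158 -0.18095672  0.18524762] [[0.963, -0.268, -0.004], [-0.268, -0.963, 0.001], [-0.005, 0.0, -1.0]] 0.4228206434064341 29.50816296598532 6.3
narrow_jaws 0.94 [140. 195.] [0.5339 0.0217 0.    ]
```

View pics/w5.png

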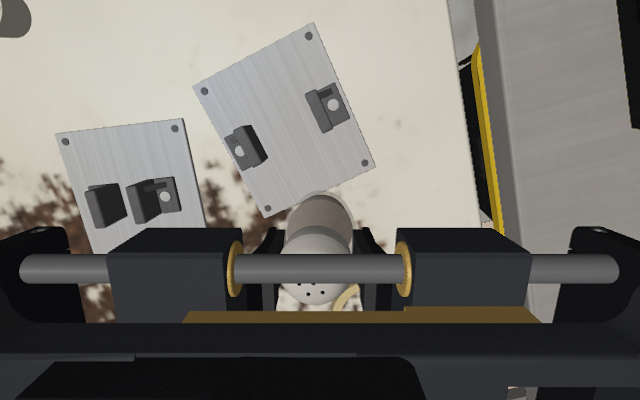

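```bash
cat > fit.py <<'E'
from h import *
from scipy.optimize import least_squares
c=dict(np.load('w5.npz'))
c={k:(float(v) if v.ndim==0 else v) for k,v in c.items()}
def fit(loc,px,x0):
    P=np.array([onz(c,q,.006)[:2] for q in px]); loc=np.array(loc)
    def tf(x): 
        R=np.array([[np.cos(x[2]),-np.sin(x[2])],[np.sin(x[2]),np.cos(x[2])]]); return loc@R.T+x[:2]
    x=least_squares(lambda x:(tf(x)-P).ravel(),x0).x
    print(x[:2].round(4),np.degrees(x[2]).round(2),((tf(x)-P)*1e3).round(1).tolist())
fit([(.08,.07),(.08,-.07),(-.08,-.07),(-.08,.07)],[(193,86),(313,23),(376,167),(265,217)],[.56,-.17,.17])
fit([(.08,.07),(.08,-.07)],[(56,133),(183,118)],[.53,.017,-.17])
s=r.sense();t=s['tcp_pos']
print(proj(c,t+[0,0,-.043]),proj(c,t+[0,0,.047]))
E
python3 fit.py
```

```text
[ 0.5609 -0.1644] 9.8 [[0.6, 1.1], [1.5, -1.5], [-0.2, -0.8], [-1.8, 1.2]]
[0.5322 0.0203] -9.15 [[0.1, 0.6], [-0.1, -0.6]]
[np.float64(315.56575548179586), np.float64(220.23717792844775)] [np.float64(313.35325507014693), np.float64(291.2717018099097)]
```

>>> move_arm(series=[[[0,0,0],[-0.012,-0.01,0.04],0],[[0,0,0],[0,0,0.08],0],[[0,0,0],[0,0,0.08],0],[[0,0,0],[0,0,0.05],0],[[0,0,0],[0,0,0.018],0],[[0,0,0],[0,0,0],0],[[0,0,0],[0,0,0],0],[[0,0,0],[0,0,0],0]])

```text
time_s: 7.25
tcp_pos: [0.495, -0.1737, 0.0553]
ee_rot: [[0.964, -0.265, 0.004], [-0.265, -0.964, -0.0], [0.004, -0.001, -1.0]]
wrist_force: [-0.1, 1.0, -1.7]
gripper_width: 0.421
gripper_force: 29.5
```

Run:
```python
from h import *
s=r.sense(); print(s['tcp_pos'],s['ee_rot'].round(3).tolist(),s['wrist_force'])
c=cap('side','d6.png'); w=cap('wrist','w6.png')
A=cv2.imread('pics/d6.png');B=cv2.imread('pics/w6.png')
cv2.imwrite('pics/m6.png',np.hstack([cv2.resize(A[190:310,320:440],(400,400),interpolation=2),cv2.resize(B[100:310,200:410],(400,400),interpolation=2)]))
```

```text
[ 0.49496494 -0.17370169  0.05527329] [[0.964, -0.265, 0.004], [-0.265, -0.964, -0.0], [0.004, -0.001, -1.0]] [-0.1467891   1.00943442 -1.71691777]
```

View pics/m6.png

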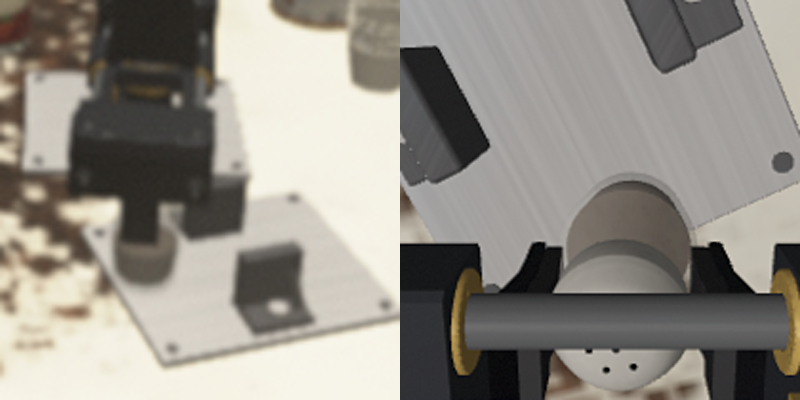

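>>> move_arm(series=[[[0,0,0],[0,0,0.007],0],[[0,0,0],[0.0235,-0.011,0],0],[[0,0,0],[0.0235,-0.011,0],0],[[0,0,0],[0.0235,-0.011,0],0],[[0,0,0],[0.0235,-0.011,0],0],[[0,0,0],[0.0235,-0.011,0],0],[[0,0,0],[0,0,0],0],[[0,0,0],[0,0,0],0]])

```text
time_s: 8.15
tcp_pos: [0.5573, -0.1627, 0.0496]
ee_rot: [[0.964, -0.266, -0.001], [-0.266, -0.964, 0.0], [-0.001, 0.0, -1.0]]
wrist_force: [-0.2, 0.7, -1.6]
gripper_width: 0.422
gripper_force: 29.5
```

Run:
```python
from h import *
s=r.sense(); print(s['tcp_pos'],s['wrist_force'])
c=cap('side','d7.png'); w=cap('wrist','w7.png')
A=cv2.imread('pics/d7.png');B=cv2.imread('pics/w7.png')
cv2.imwrite('pics/m7.png',np.hstack([cv2.resize(A[190:310,330:450],(400,400),interpolation=2),cv2.resize(B[100:310,200:410],(400,400),interpolation=2)]))
```

```text
[ 0.55729417 -0.1627452   0.04961971] [-0.16455651  0.67371379 -1.63662944]
```

View pics/m7.png

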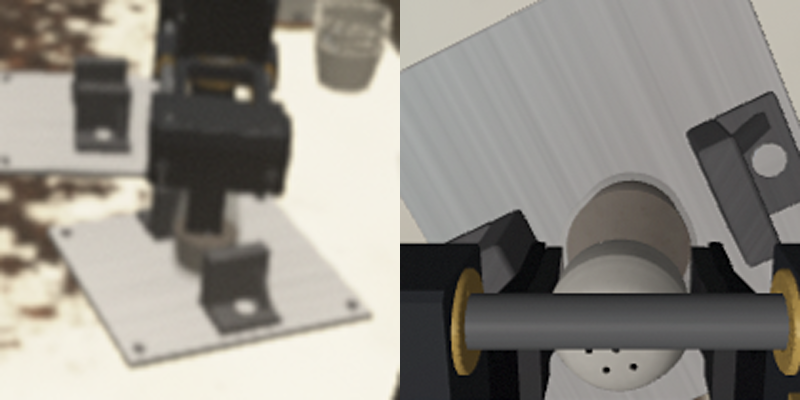

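Side view: the shaker stands between the jaws with room on both sides (crop (205,240)). Continuing out behind the gate.

>>> move_arm(series=[[[0,0,0],[0.0235,-0.011,-0.002],0],[[0,0,0],[0.0235,-0.011,0],0],[[0,0,0],[0.0235,-0.011,0],0],[[0,0,0],[0.0235,-0.011,0],0],[[0,0,0],[0.0235,-0.011,0],0],[[0,0,0],[0,0,0],0],[[0,0,0],[0,0,0],0],[[0,0,0],[0,0,0],0]])

```text
time_s: 9.05
tcp_pos: [0.6203, -0.1521, 0.0509]
ee_rot: [[0.964, -0.266, -0.001], [-0.266, -0.964, 0.0], [-0.001, 0.0, -1.0]]
wrist_force: [-0.1, 1.0, -2.0]
gripper_width: 0.423
gripper_force: 29.5
```

>>> move_arm(series=[[[0,0,0],[0,0,-0.06],0],[[0,0,0],[0,0,-0.09],0],[[0,0,0],[0,0,-0.09],0],[[0,0,0],[-0.066,-0.0455,0],0],[[0,0,0],[-0.066,-0.0455,0],0],[[0,0,0],[-0.066,-0.0455,0],0],[[0,0,0],[-0.066,-0.0455,0],0],[[0,0,0],[-0.066,-0.0455,0],0],[[0,0,0],[-0.066,-0.0455,0],0],[[0,0,0],[0,0,0],0],[[0,0,0],[0,0,0],0]])

```text
time_s: 10.15
tcp_pos: [0.466, 0.0325, 0.1716]
ee_rot: [[0.965, -0.264, 0.001], [-0.264, -0.965, 0.0], [0.001, -0.001, -1.0]]
wrist_force: [0.3, 0.4, -0.6]
gripper_width: 0.422
gripper_force: 29.5
```

Run:
```python
from h import *
s=r.sense(); print(s['tcp_pos'],s['ee_rot'].round(3).tolist(),s['time_s'])
c=cap('wrist','w8.png')
np.savez('w5.npz',**{k:v for k,v in c.items() if k!='img'})
for d in r.pinpoint('narrow_jaws','wrist')[:2]: print(round(d['score'],2),np.round(d['centre']),np.round(onz(c,d['centre'],0),4))
b=r.capture('side')
for z in(0,.08,.1,.12): print(z,np.round(proj(b,[.445,.165,z])))
```

```text
[0.46600445 0.03248814 0.17159579] [[0.965, -0.264, 0.001], [-0.264, -0.965, 0.0], [0.001, -0.001, -1.0]] 10.15
0 [318. 202.]
0.08 [318. 176.]
0.1 [318. 169.]
0.12 [318. 162.]
```

View pics/w8.png

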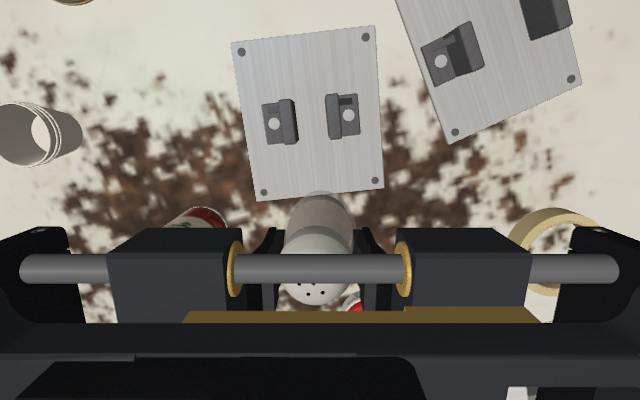

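```bash
cat > fit2.py <<'E'
exec(open('fit.py').read().split("fit([")[0])
fit([(.08,.07),(.08,-.07),(-.08,-.07),(-.08,.07)],[(231,43),(376,26),(384,187),(257,202)],[.53,.017,-.17])
# jaw tops inner edges mid-gap direction: jaws' inner faces at z=.046
for q in [(298,143),(326,94),(294,99),(333,137)]: print(q,onz(c,q,.046).round(4))
E
python3 fit2.py
```

```text
[0.5321 0.0211] -9.12 [[0.8, 0.5], [1.1, -0.1], [-1.9, -0.7], [0.1, 0.4]]
(298, 143) [0.5156 0.0382 0.046 ]
(326, 94) [0.5498 0.0026 0.046 ]
(294, 99) [0.5532 0.0309 0.046 ]
(333, 137) [0.5123 0.0061 0.046 ]
```

>>> move_arm(series=[[[0,0,0],[-0.008,0,0.06],0],[[0,0,0],[0,0,0.08],0],[[0,0,0],[0,0,0.06],0],[[0,0,0],[0,0,0.039],0],[[0,0,0],[0,0,0],0],[[0,0,0],[0,0,0],0],[[0,0,0],[0.016,-0.0017,0],0],[[0,0,0],[0.016,-0.0017,0],0],[[0,0,0],[0.016,-0.0017,0],0],[[0,0,0],[0,0,0],0],[[0,0,0],[0,0,0],0]])

```text
time_s: 11.4
tcp_pos: [0.4869, 0.0293, 0.0516]
ee_rot: [[0.964, -0.266, -0.0], [-0.266, -0.964, 0.0], [-0.0, -0.0, -1.0]]
wrist_force: [-0.1, 0.8, -1.7]
gripper_width: 0.426
gripper_force: 29.6
```

Run:
```python
from h import *
s=r.sense(); print(s['tcp_pos'],s['wrist_force'])
c=cap('side','d9.png'); w=cap('wrist','w9.png')
A=cv2.imread('pics/d9.png');B=cv2.imread('pics/w9.png')
cv2.imwrite('pics/m9.png',np.hstack([cv2.resize(A[150:270,290:410],(400,400),interpolation=2),cv2.resize(B[100:310,200:410],(400,400),interpolation=2)]))
```

```text
[0.48687039 0.02925769 0.05155261] [-0.11184618  0.8316253  -1.70432941]
```

View pics/m9.png

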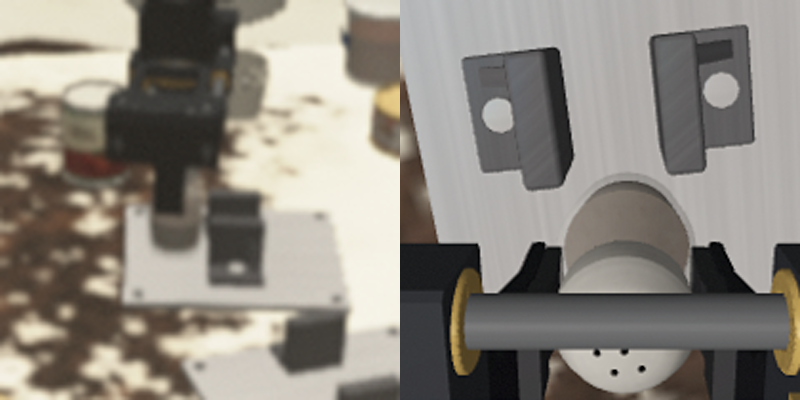

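The shaker stands centred on the gap line, 8–10 mm short of the jaws (right crop, gap line ≈630, shaker ≈628). Pushing gently now.

>>> move_arm(series=[[[0,0,0],[0,0,0.003],0],[[0,0,0],[0.006,-0.0006,0],0],[[0,0,0],[0.006,-0.0006,0],0],[[0,0,0],[0.006,-0.0006,0],0],[[0,0,0],[0,0,0],0],[[0,0,0],[0,0,0],0]])

```text
time_s: 12.1
tcp_pos: [0.4953, 0.0279, 0.0499]
ee_rot: [[0.964, -0.266, -0.001], [-0.266, -0.964, 0.0], [-0.001, 0.0, -1.0]]
wrist_force: [-2.1, 1.5, 0.3]
gripper_width: 0.425
gripper_force: 29.7
```

>>> move_arm(series=[[[0,0,0],[0.004,-0.0004,0],0],[[0,0,0],[0.002,-0.0002,0],0],[[0,0,0],[0,0,0],0],[[0,0,0],[0,0,0],0]])

```text
time_s: 12.5
tcp_pos: [0.496, 0.0275, 0.0498]
ee_rot: [[0.964, -0.266, -0.005], [-0.266, -0.964, -0.0], [-0.005, 0.001, -1.0]]
wrist_force: [-7.9, 6.1, 4.3]
gripper_width: 0.425
gripper_force: 30.1
```

Run:
```python
from h import *
O=np.array([.532,.0195]);a=np.radians(-9.2);R=np.array([[np.cos(a),-np.sin(a)],[np.sin(a),np.cos(a)]])
for n in('wrist','side'):
    c=r.capture(n)
    for d in r.pinpoint('shaker',n)[:2]: P=onz(c,d['centre'],.006); print(n,round(d['score'],2),np.round(d['centre']),'local mm',(R.T@(P[:2]-O)*1e3).round(1))
s=r.sense(); print(s['wrist_force'],s['moment'],s['tcp_pos'])
```

```text
wrist 0.91 [319. 216.] local mm [-34.7   1.3]
side 0.59 [346. 226.] local mm [-34.   -2.1]
side 0.53 [277. 178.] local mm [-238.7  271.4]
[-8.06295863  6.57614356  5.27508611] [ 1.89174004  2.44303363 -0.07101284] [0.49602905 0.02751815 0.04985305]
```

The push is confirmed: about 10 N against the jaws, shaker at local x ≈ -34 mm. I relax the push, release and retreat upward.

>>> move_arm(series=[[[0,0,0],[-0.004,0.0004,0],0],[[0,0,0],[0,0,0],0],[[0,0,0],[0,0,0],0.5],[[0,0,0],[0,0,0],0.6],[[0,0,0],[0,0,0],0.8],[[0,0,0],[0,0,0],1],[[0,0,0],[0,0,0],1],[[0,0,0],[0,0,0],1],[[0,0,0],[0,0,0],1],[[0,0,0],[0,0,0],1],[[0,0,0],[0,0,0],1],[[0,0,0],[0,0,0],1]])

```text
time_s: 13.9
tcp_pos: [0.4966, 0.0276, 0.0501]
ee_rot: [[0.964, -0.266, 0.0], [-0.266, -0.964, 0.0], [0.0, -0.0, -1.0]]
wrist_force: [0.1, -0.3, 0.4]
gripper_width: 0.997
gripper_force: 0.0
```

Run:
```python
from h import *
O=np.array([.532,.0195]);a=np.radians(-9.2);R=np.array([[np.cos(a),-np.sin(a)],[np.sin(a),np.cos(a)]])
for n in('wrist','side'):
    c=r.capture(n)
    for d in r.pinpoint('shaker',n)[:1]: P=onz(c,d['centre'],.006); print(n,round(d['score'],2),np.round(d['centre']),'local mm',(R.T@(P[:2]-O)*1e3).round(1))
s=r.sense(); print(s['wrist_force'],s['gripper_width'],s['tcp_pos'])
```

```text
wrist 0.88 [318. 218.] local mm [-35.    2.7]
side 0.76 [276. 177.] local mm [-242.4  277.1]
[0.55070153 0.29389399 0.81525587] 1.0007462101526017 [0.49663893 0.02764101 0.05004699]
```

>>> move_arm(series=[[[0,0,0],[0,0,-0.02],1],[[0,0,0],[0,0,-0.05],1],[[0,0,0],[0,0,-0.08],1],[[0,0,0],[0,0,-0.08],1],[[0,0,0],[0,0,-0.08],1],[[0,0,0],[-0.08,0,0],1],[[0,0,0],[-0.06,0,0],1],[[0,0,0],[0,0,0],1],[[0,0,0],[0,0,0],1]])

```text
time_s: 15.0
tcp_pos: [0.4291, 0.0464, 0.2062]
ee_rot: [[0.964, -0.264, 0.002], [-0.264, -0.964, 0.001], [0.002, -0.001, -1.0]]
wrist_force: [0.1, -0.8, 0.2]
gripper_width: 0.996
gripper_force: 0.0
```

Run:
```python
from h import *
O=np.array([.532,.0195]);a=np.radians(-9.2);R=np.array([[np.cos(a),-np.sin(a)],[np.sin(a),np.cos(a)]])
for n in('wrist','side','scene'):
    c=r.capture(n)
    for d in r.pinpoint('shaker',n)[:2]: P=onz(c,d['centre'],.006); print(n,round(d['score'],2),np.round(d['centre']),'local mm',(R.T@(P[:2]-O)*1e3).round(1))
    for d in r.cut_out('shaker',n)[:2]: v,u=np.nonzero(d['pixels']); print(' cut',round(d['score'],2),'cols',u.min(),u.max(),'rows',v.min(),v.max())
    Q=np.r_[R@[-.036,0]+O,.006]; print(' expect',np.round(proj(c,Q)),np.round(proj(c,Q+[0,0,.09])))
s=r.sense(); print(s['tcp_pos'],s['time_s'])
```

```text
wrist 0.92 [320. 116.] local mm [-35.3   0.5]
 cut 0.56 cols 299 342 rows 93 138
 expect [321. 116.] [321. 116.]
side 0.85 [275. 176.] local mm [-246.5  287.3]
side 0.66 [345. 224.] local mm [-35.9   4.5]
 cut 0.73 cols 336 353 rows 193 229
 cut 0.65 cols 271 283 rows 149 177
 expect [345. 225.] [347. 192.]
scene 0.82 [337. 197.] local mm [-35.4   6.8]
scene 0.81 [237. 282.] local mm [-254.7  308.2]
 cut 0.82 cols 223 250 rows 234 286
 cut 0.59 cols 330 347 rows 163 200
 expect [340. 197.] [341. 162.]
[0.42937425 0.04610152 0.20477721] 15.45
```

The shaker stands upright at x ≈ -35 mm on the gap line, and the robot is clear of it.

```bash
python3 -c "
from station import r
print(r.finish_job())"
```

```text
the job is handed in; nothing more can be done
None
```

The shaker went through the wide gate, was stopped by the narrow gate (about 10 N push) and was left standing released and upright there, axis about 35 mm in front of mid-gap; the job is handed in at about 15.5 s, verdict not reported, and I viewed 11 pictures, one over the limit of 10.

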